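# Press the glued bulkhead home in the blue-banded rocket tube

### The job

The glue in the blue-banded rocket tube is about to set: with the fingertips, gently press its plywood bulkhead (the one with the blue dot) straight down until its top is flush with the tube's rim or just below it, then withdraw clear. Do not lift, shift or tip the tube. Leave the red and yellow tubes untouched, and everything else on the bench where it is.

Things in the scene. Friction and masses are not known exactly. Their poses are not given: they have to be found in the camera images.
- tube_blue: Upright kraft-brown cardboard tube with a blue tape band 22 mm wide just below its rim; 80 mm outer and 74 mm inner diameter, 140 mm tall, about 0.3 kg with its bulkhead. It stands loose on the bench. Origin at the centre of its underside, z up; so the rim is 140 mm above the origin.
- disc_blue_top (a point): Centre of the top face of the round plywood bulkhead (71 mm diameter, 18 mm thick, a blue dot 22 mm wide at its centre) in the mouth of the blue-banded tube. At the start it stands 8 to 12 mm proud of the rim; it moves up and down with the bulkhead, z up.
- tube_red: Upright kraft-brown cardboard tube with a red tape band 22 mm wide just below its rim; 80 mm outer and 74 mm inner diameter, 140 mm tall, about 0.3 kg with its bulkhead. It stands loose on the bench. Origin at the centre of its underside, z up; so the rim is 140 mm above the origin.
- disc_red_top (a point): Centre of the top face of the round plywood bulkhead (71 mm diameter, 18 mm thick, a red dot 22 mm wide at its centre) in the mouth of the red-banded tube. At the start it stands 8 to 12 mm proud of the rim; it moves up and down with the bulkhead, z up.
- tube_yellow: Upright kraft-brown cardboard tube with a yellow tape band 22 mm wide just below its rim; 80 mm outer and 74 mm inner diameter, 140 mm tall, about 0.3 kg with its bulkhead. It stands loose on the bench. Origin at the centre of its underside, z up; so the rim is 140 mm above the origin.
- disc_yellow_top (a point): Centre of the top face of the round plywood bulkhead (71 mm diameter, 18 mm thick, a yellow dot 22 mm wide at its centre) in the mouth of the yellow-banded tube. At the start it stands 8 to 12 mm proud of the rim; it moves up and down with the bulkhead, z up.
- disc_blue (a joint): How far the blue-dot bulkhead has been pushed down, in m: 0 is 12 mm proud of the rim, 0.012 is flush with the rim, 0.016 (4 mm below the rim) is where it meets a solid stop. It starts at 0 to 0.004, slides with about 4 N of friction and stays where it is left.
- nose_cone: Grey plastic nose cone standing loose on its base, 76 mm diameter, 120 mm tall. Origin at the centre of its underside. Bystander.
- cup: White paper cup, 68 mm across the rim, 80 mm tall, loose. Origin at the centre of its underside. Bystander.
- tape_roll: Roll of blue tape lying flat, 90 mm diameter, 25 mm tall, loose. Origin at the centre of its underside. Bystander.
- pen: Grey and black pen lying on the bench, 140 mm long along its x axis, 11 mm thick. Origin under its middle. Bystander.
- syringe: Glue syringe lying on the bench, about 155 mm long along its x axis, 22 to 34 mm wide. Origin under its middle. Bystander.
- rocket: Finished white rocket with a grey nose standing loose at the far right of the bench (beyond and to the right, as the robot faces), 72 mm diameter, 300 mm tall. Origin at the centre of its underside. Bystander.

How it is judged:
By the outcome, as a careful person would: the job done as asked, in the order asked, and still so for the second after the job is handed in, with the robot touching nothing.
It also fails if it takes over 32 s, if anything falls off the work surface, if the arm or the gripper's body presses on something with over 40 N, if the wrist force passes 120 N, or if a joint passes its speed limit or range.

### The arm

A 6-joint arm with a two-finger parallel gripper is mounted at the origin on the work surface. World frame = base frame: x ahead of the robot, y to its left, z up, the work surface at z = 0. Lengths are in m, angles in degrees, forces in N, time in s.
With the tool pointing down it reaches from about 0.25 to 0.725 m from the base axis. Payload 9.7 kg.
Tool frame: the origin (TCP) lies between the finger pads; the fingertips stand 19 mm ahead of it and the grasp point (between the pads) is the TCP; z points along the fingers, y is the line along which they close (so a half turn about z gives the same grasp; the last joint's range is limited). The gripper opens to 85 mm and grips with 20 to 120 N. Pads are 22 mm wide; open, the fingers measure 114 mm over their backs; the gripper's body (76 mm by 85 mm) begins 54 mm behind the grasp point. The pads swing forward as they close: fully open they stand 13 mm farther back than shut.
Start: joints at [75.688, 4.979, 10.078, 95.1, 0, 90], TCP at [0.136, 0.533, 0.218] pointing down, gripper open.
Joint ranges: [-179.16, 179.16], [-48.56, 103.87], [-65.8, 70.77], [-126.05, 130.52], [-82.76, 87.17], [-180, 180]. Speed limits (degrees/s): [127.2, 127.2, 147.25, 180, 180, 180].

### API

Orientations are given as [roll, pitch, yaw] about the fixed x, y, z axes, in that order (R = Rz(yaw) Ry(pitch) Rx(roll)).
In Python, from workcell import telemetry, camera, calibration, workorder gives the robot as it stands.
- The arm moves only by the tool play_rows, never from a script. Its argument "increments" is a list of rows, each a list of 3 entries, a list of its own where there are three numbers: the shift along the tool's x, y, z in mm, then the turn, a rotation vector about the tool's x, y, z in degrees, then the closure, from 0 (fully open) to 1 (shut). In form: [[[x, y, z], [ax, ay, az], jaw], ...]. A call has 1 to 20 rows; each row is the pose to reach, as a shift and turn from the pose commanded when the call began, along the tool's axes at that moment; what a row does not reach only later rows make up. A row lasts 1/10 s, in which the tool goes at most 50 mm and 8.59 degrees, less where a joint would pass 70% of its speed; a pose out of reach is approached as far as the arm can. A call with a gripper value outside its range is refused whole. The fingers move at their own pace and stop on an object; "grip_force" is the grip in N (left out, the last holds). Time passes only in rows, so rows that repeat a pose let the fingers close. It gives the time, the measured TCP pose, the force, the opening and the grip force at its end, in the units of the state.
- telemetry.get_obs(): the state, without advancing time (a new reading comes with each control period).
- camera(name): name is "scene" or "side" or "wrist"; returns (picture, depth): 400x640x3 uint8, red, green, blue; 400x640 float32, m along the optical axis (not along the pixel's ray), 0 where there is no reading.
- calibration(name): a dict with "vertical_fov" (degrees; the focal length in pixels is half the picture's height over the tangent of half this angle, whatever the lens; pixels are square), "cx", "cy" (the principal point, pixels), "rvec" (rotation vector, rad) and "tvec" (3), from world to camera coordinates, as OpenCV has them; the wrist camera has in their place "hand_eye" (4x4, takes a point from camera to tool coordinates, whose origin is the TCP and whose axes are the flange's). Camera axes: x right, y down, z forward; pixel columns grow to the right and rows downward; lengths in m; the calibration is good to about 2 mm. The wrist camera is an equidistant fisheye: a pixel r from the principal point sees the ray r / f radians off the axis. A picture is of the moment at which its call begins: read the wrist's pose just before it. calibration takes no time and is no camera call.
- workorder.job_done(): hands the job in; it is judged then, once.
The state is a dict: "time": time; "q": joint angles; "qd": joint speeds; "joint_efforts": joint torques, N m; "ee_pos": TCP position; "tcp_rot": TCP orientation; "wrist_force": force on the tool from outside, world axes, zero at the start; "torque": the same for the moment, N m; "opening": finger opening in m; "grasp_force": force on a finger pad.
Only numpy, scipy, OpenCV 4.12 (cv2) and the standard library are available. Lean on these libraries where they do the work, as an engineer would, in place of code of your own. Each camera call takes 0.05 s, during which the arm holds its last target. There are 200 camera calls.

## Working session

There is one attempt and no reset: what is moved stays moved. The work goes in short steps, Python scripts to look and compute and a tool call to move; the robot and the scene stay as the last step left them, time stands still between calls to the robot, and variables do not carry over. Pictures are saved under pics/ and viewed, at most 10 in all, crops included, and the job is handed in when it is done.

Besides the shell and the picture viewer there is one more tool, called as name([rows], argument=value, ...), one row to a line, values as JSON. play_rows: Moves the arm, as the interface text tells. Its arguments: {"type":"object","properties":{"increments":{"type":"array"},"grip_force":{"type":"number"}},"required":["increments"]}

```bash
mkdir -p pics; cat > h.py <<'E'
from workcell import telemetry, camera, calibration, workorder
import numpy as np, cv2
def cloud(n):
    c=calibration(n); im,d=camera(n)
    f=200/np.tan(np.radians(c['vertical_fov'])/2)
    v,u=np.mgrid[:400,:640]
    P=np.stack([(u-c['cx'])/f*d,(v-c['cy'])/f*d,d],-1)
    R=cv2.Rodrigues(np.array(c['rvec'],float))[0]
    return im,d,(P-np.array(c['tvec']).ravel())@R
E
python3 - <<'E'
from h import *
o=telemetry.get_obs(); print({k:np.round(o[k],3) for k in('time','ee_pos','tcp_rot','wrist_force','opening')})
out=[]
for n in('scene','side'):
    im,d,W=cloud(n); cv2.imwrite(f'pics/{n}0.png',im[...,::-1]); np.savez(f'{n}0.npz',im=im,d=d,W=W)
    hsv=cv2.cvtColor(im,cv2.COLOR_RGB2HSV)
    m=((hsv[...,0]>95)&(hsv[...,0]<130)&(hsv[...,1]>110)).astype(np.uint8)
    k,l,s,c=cv2.connectedComponentsWithStats(m)
    for i in range(1,k):
        if s[i,4]>25:
            p=W[(l==i)&(d>0)]
            print(n,s[i],c[i].round(1),np.median(p,0).round(4),p.min(0).round(3),p.max(0).round(3))
E
```

```text
{'time': np.float64(0.0), 'ee_pos': array([0.136, 0.533, 0.217]), 'tcp_rot': array([-1.79923e+02,  1.00000e-03,  1.65689e+02]), 'wrist_force': array([ 0.625,  0.216, -0.281]), 'opening': np.float64(0.085)}
scene [    0     0   130   165 14432] [53.8 64.4] [-0.2448 -1.2766 -0.0883] [-0.804 -1.3   -0.469] [ 0.109 -1.262  0.25 ]
scene [129   0  48  23 849] [151.    9.6] [-0.8638 -1.0665 -0.1424] [-1.115 -1.181 -0.205] [-0.84  -1.014 -0.071]
scene [280   0  23  29 547] [290.   12.7] [-0.8659 -0.3271 -0.1216] [-1.133 -0.386 -0.202] [-0.84  -0.295 -0.071]
scene [245 199  25  10  80] [258.2 205.1] [ 0.5922 -0.1768  0.1085] [ 0.569 -0.215  0.1  ] [ 0.598 -0.153  0.117]
scene [ 536  200   78   48 1957] [572.3 219.4] [0.4928 0.6809 0.0488] [0.459 0.596 0.001] [0.585 0.758 0.082]
scene [224 254  33  31 289] [238.9 267. ] [ 0.7248 -0.2153  0.0238] [ 0.694 -0.25   0.009] [ 0.781 -0.166  0.031]
scene [ 423  304   71   67 3228] [454.2 339.5] [0.9076 0.3072 0.0802] [0.824 0.259 0.009] [0.942 0.395 0.116]
side [ 174   82   52   49 1235] [200.7 105.7] [0.5188 0.6689 0.0459] [0.458 0.593 0.001] [0.578 0.768 0.081]
side [318  89  21  12  46] [327.7  94. ] [0.8717 0.382  0.1107] [0.827 0.372 0.107] [0.921 0.388 0.117]
side [332 100  28  17 252] [345.3 108.4] [0.8715 0.2851 0.1103] [0.829 0.264 0.101] [0.922 0.31  0.117]
side [315 116  47  21 213] [333.7 125.7] [0.8316 0.3132 0.0301] [0.817 0.26  0.022] [0.929 0.39  0.036]
```

```bash
python3 -c "
import cv2,numpy as np
cv2.imwrite('pics/both.png',cv2.resize(np.vstack([cv2.imread('pics/scene0.png'),cv2.imread('pics/side0.png')]),(480,600)))"
```

```text
(no output)
```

View pics/scene0.png

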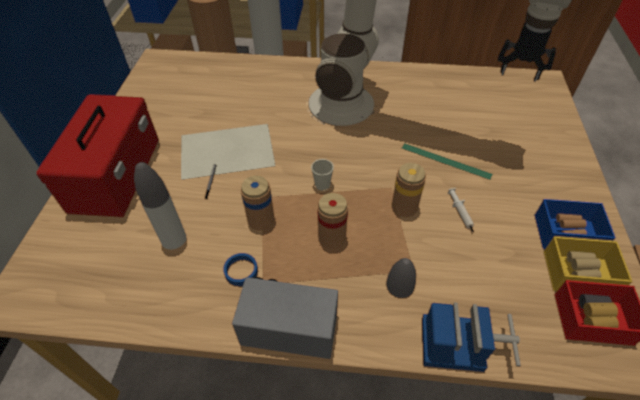

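View pics/side0.png

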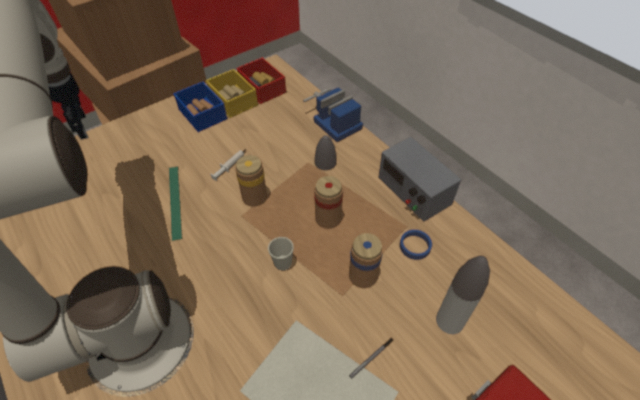

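The scene view shows the blue tube at about (257,200), next to the cup at (322,175) and the red tube at (332,215). The side view shows it at (367,250). The rocket is well to its side.

```bash
python3 - <<'E'
from h import *
for n in('scene','side'):
    z=np.load(n+'0.npz'); W=z['W']; d=z['d']; hsv=cv2.cvtColor(z['im'],cv2.COLOR_RGB2HSV)
    m=(d>0)&(abs(W[...,0]-.56)<.09)&(abs(W[...,1]+.18)<.08)
    t=m&(W[...,2]>.143)&(W[...,2]<.16); p=W[t]
    (c,r)=cv2.minEnclosingCircle(p[:,:2].astype(np.float32))
    print(n,len(p),p.mean(0).round(4),np.median(p[:,2]).round(4),p.min(0).round(4),p.max(0).round(4),np.round(c,4),round(r,4))
    b=t&(hsv[...,0]>95)&(hsv[...,0]<135)&(hsv[...,1]>60)
    print('dot',b.sum(),W[b].mean(0).round(4), 'bench z',np.median(W[(d>0)&(abs(W[...,0]-.45)<.05)&(abs(W[...,1]+.0)<.03),2]))
    for nm,x,y in(('rocket',.62,-.38),):
        q=W[(d>0)&(W[...,2]>.17)&(W[...,2]<.33)&(W[...,0]>.3)&(W[...,0]<.9)&(W[...,1]<-.2)&(W[...,1]>-.5)]
        print(nm,len(q),q.mean(0).round(3) if len(q) else '')
E
```

```text
scene 477 [ 0.561  -0.1914  0.1512] 0.1515 [ 0.5217 -0.229   0.1431] [ 0.5948 -0.1543  0.157 ] [ 0.5599 -0.1922] 0.0391
dot 24 [ 0.5552 -0.1919  0.152 ] bench z 0.013260240180735964
rocket 1231 [ 0.665 -0.413  0.235]
side 609 [ 0.5538 -0.1921  0.1509] 0.1512 [ 0.516  -0.2286  0.1431] [ 0.5923 -0.1551  0.1564] [ 0.5544 -0.192 ] 0.0392
dot 34 [ 0.556  -0.1898  0.1512] bench z 0.005943747304234951
rocket 1387 [ 0.629 -0.429  0.239]
```

play_rows([
  [[-10,-10,-15],[0,0,2],1],
  [[-35,-36,-30],[0,0,6],1],
  [[-65,-66,-30],[0,0,11],1],
  [[-96,-98,-30],[0,0,16],1],
  [[-128,-130,-30],[0,0,21],1],
  [[-160,-163,-30],[0,0,26],1],
  [[-192,-196,-30],[0,0,31],1],
  [[-224,-229,-30],[0,0,36],1],
  [[-256,-261,-30],[0,0,41],1],
  [[-288,-294,-30],[0,0,46],1],
  [[-320,-327,-30],[0,0,51],1],
  [[-352,-360,-30],[0,0,56],1],
  [[-384,-392,-30],[0,0,61],1],
  [[-416,-425,-30],[0,0,66],1],
  [[-448,-458,-30],[0,0,71],1],
  [[-480,-490,-30],[0,0,76],1],
  [[-512,-523,-30],[0,0,81],1],
  [[-544,-556,-30],[0,0,86],1],
  [[-570,-583,-30],[0,0,89],1],
  [[-585,-598,-30],[0,0,90],1],
], grip_force=20)

```text
time: 2.1
ee_pos: [0.5549, -0.1943, 0.2479]
tcp_rot: [-180.0, 0.0, 75.3]
wrist_force: [-0.2, 0.0, 0.9]
opening: -0.0004
grasp_force: 0.0
```

```bash
cat > w.py <<'E'
from h import *
from scipy.spatial.transform import Rotation as Ro
def wrist(name,zt):
    o=telemetry.get_obs(); im,d=camera('wrist'); c=calibration('wrist')
    cv2.imwrite(f'pics/{name}.png',im[...,::-1])
    f=200/np.tan(np.radians(c['vertical_fov'])/2); H=np.array(c['hand_eye'])
    R=Ro.from_euler('xyz',o['tcp_rot'],degrees=True).as_matrix(); T=np.array(o['ee_pos'])
    hsv=cv2.cvtColor(im,cv2.COLOR_RGB2HSV)
    m=((hsv[...,0]>95)&(hsv[...,0]<130)&(hsv[...,1]>100)).astype(np.uint8)
    k,l,s,ce=cv2.connectedComponentsWithStats(m)
    print(o['time'],T.round(4),np.round(o['tcp_rot'],2),np.round(o['q'],1),np.round(o['wrist_force'],2),np.round(o['opening'],4))
    def ray(u,v):
        x=np.array([u-c['cx'],v-c['cy']]); r=np.hypot(*x); th=r/f
        return np.r_[x/r*np.sin(th),np.cos(th)]
    C=R@H[:3,3]+T
    for i in range(1,k):
        if s[i,4]<60: continue
        w=R@H[:3,:3]@ray(*ce[i]); p=C+w*(zt-C[2])/w[2]
        print(s[i],ce[i].round(1),'at z',zt,p.round(4))
    v,u=np.mgrid[:400,:640]; x=u-c['cx'];y=v-c['cy'];r=np.hypot(x,y)+1e-9;t=np.tan(r/f)/r
    P=np.stack([x*t*d,y*t*d,d],-1)@(R@H[:3,:3]).T+C
    P[d==0]=np.nan
    return im,P
E
python3 - <<'E'
from w import *
wrist('w1',.1505)
E
```

```text
2.1 [ 0.5549 -0.1943  0.2479] [-1.7998e+02  2.0000e-02  7.5350e+01] [-19.3  11.2  20.5  99.2  -0.   85.4] [-0.24  0.02  0.9 ] -0.0004
[ 425  112   62   65 1458] [456.6 144.3] at z 0.1505 [ 0.6801 -0.1774  0.1505]
[297 139  55  12  92] [323.8 142.4] at z 0.1505 [ 0.5672 -0.1495  0.1505]
[313 182  24  23 425] [324.3 192.9] at z 0.1505 [ 0.5567 -0.1918  0.1505]
[  0 278   8  20  92] [  2.3 288.6] at z 0.1505 [-0.0454 -0.2149  0.1505]
```

View pics/w1.png

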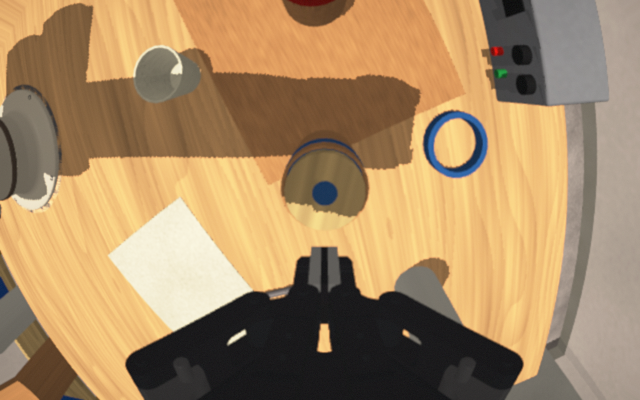

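The blue dot is at (324,193), about 3 mm from the fingers' axis. The shut fingertips point straight down above it. I'll centre on it and descend to just above contact.

play_rows([
  [[2.8,0.8,15],[0,0,0],1],
  [[2.8,0.8,40],[0,0,0],1],
  [[2.8,0.8,60],[0,0,0],1],
  [[2.8,0.8,70],[0,0,0],1],
  [[2.8,0.8,72],[0,0,0],1],
  [[2.8,0.8,72],[0,0,0],1],
  [[2.8,0.8,72],[0,0,0],1],
])

```text
time: 2.85
ee_pos: [0.5568, -0.1888, 0.177]
tcp_rot: [179.9, 0.0, 75.7]
wrist_force: [0.1, -0.6, -0.4]
opening: -0.0001
grasp_force: 0.0
```

```bash
python3 - <<'E'
from w import *
wrist('w2',.1505)
im,d=camera('side')
cv2.imwrite('pics/s2.png',cv2.resize(im[160:320,270:470,::-1],(800,640))[:600])
E
```

```text
2.85 [ 0.5568 -0.1888  0.177 ] [1.799e+02 1.000e-02 7.568e+01] [-18.7   9.5  10.5  91.   -0.   85.6] [ 0.14 -0.61 -0.4 ] -0.0001
[ 442  121   72   78 2231] [478.4 159.3] at z 0.1505 [ 0.6674 -0.167   0.1505]
[285 158  78  20 329] [324.1 164. ] at z 0.1505 [ 0.5683 -0.1471  0.1505]
[308 220  32  27 696] [323.8 233.3] at z 0.1505 [ 0.5568 -0.1913  0.1505]
```

View pics/s2.png

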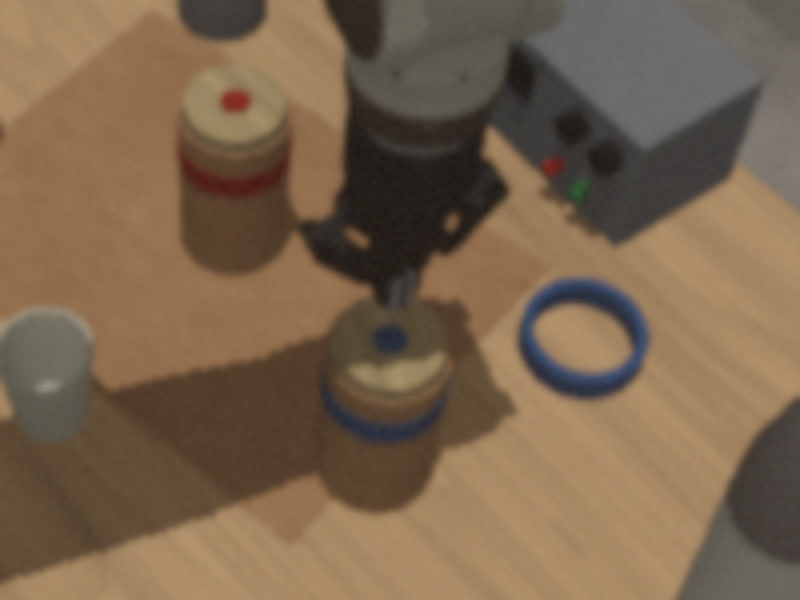

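The fingers are about 7 mm above the bulkhead and about 2.5 mm off the dot. I'll recentre and feel for contact.

play_rows([
  [[-2,-0.5,1],[0,0,0],1],
  [[-2.5,-0.7,2],[0,0,0],1],
  [[-2.5,-0.7,3],[0,0,0],1],
  [[-2.5,-0.7,4],[0,0,0],1],
  [[-2.5,-0.7,5],[0,0,0],1],
  [[-2.5,-0.7,6],[0,0,0],1],
  [[-2.5,-0.7,7],[0,0,0],1],
  [[-2.5,-0.7,8],[0,0,0],1],
  [[-2.5,-0.7,8],[0,0,0],1],
])

```text
time: 3.85
ee_pos: [0.5551, -0.1908, 0.1674]
tcp_rot: [-180.0, 0.0, 75.7]
wrist_force: [0.6, -0.8, -0.6]
opening: 0.0001
grasp_force: 0.0
```

play_rows([
  [[0,0,0.7],[0,0,0],1],
  [[0,0,1.4],[0,0,0],1],
  [[0,0,2],[0,0,0],1],
])

```text
time: 4.15
ee_pos: [0.5551, -0.1909, 0.1655]
tcp_rot: [-180.0, 0.0, 75.7]
wrist_force: [0.2, 0.2, -0.3]
opening: 0.0001
grasp_force: 0.0
```

play_rows([
  [[0,0,0.7],[0,0,0],1],
  [[0,0,1.4],[0,0,0],1],
  [[0,0,2],[0,0,0],1],
])

```text
time: 4.45
ee_pos: [0.5551, -0.1909, 0.1635]
tcp_rot: [-180.0, 0.0, 75.7]
wrist_force: [-0.1, 0.3, 1.0]
opening: -0.0
grasp_force: 0.0
```

```bash
python3 - <<'E'
from w import *
im,P=wrist('w3',.1505)
W=cloud('side')[2]; m=(np.hypot(W[...,0]-.5555,W[...,1]+.191)<.033)&(W[...,2]>.135)&(W[...,2]<.156)
print('side disc z',np.nanpercentile(W[m][:,2],[10,30,50,70,90]).round(4))
cv2.imwrite('pics/w3c.png',cv2.resize(im[130:330,200:450,::-1],(750,600)))
for cx,cy,n in((.5555,-.191,'blue'),):
    m=(np.hypot(P[...,0]-cx,P[...,1]-cy)<.034)&(P[...,2]>.13)&(P[...,2]<.157); print(n,m.sum(),np.nanpercentile(P[m][:,2],[10,50,90]).round(4))
E
```

```text
4.45 [ 0.5551 -0.1909  0.1635] [-180.      0.     75.69] [-19.    9.3   8.9  89.5  -0.   85.3] [-0.13  0.29  1.  ] -0.0
[ 448  120   74   80 2427] [485.1 159.7] at z 0.1505 [ 0.6637 -0.166   0.1505]
[283 158  85  23 378] [324.9 164.8] at z 0.1505 [ 0.5676 -0.1469  0.1505]
[309 225  34  25 634] [325.9 236.4] at z 0.1505 [ 0.5574 -0.1897  0.1505]
side disc z [0.1488 0.1504 0.1515 0.1524 0.154 ]
blue 6974 [0.1498 0.1506 0.1514]
```

View pics/w3c.png

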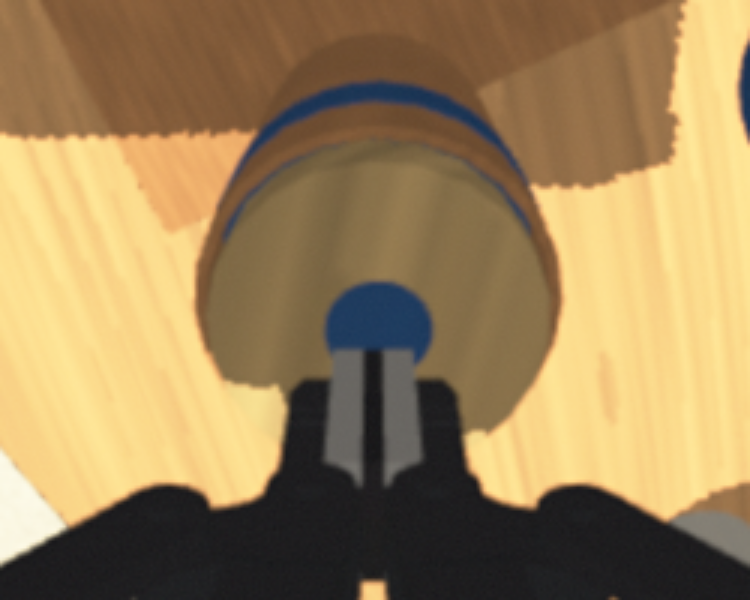

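The fingertips, at about (325,247) in the full frame, are over the lower part of the dot. There's still no reaction force and the bulkhead hasn't moved (top at about 0.1507). I'll continue down gently.

play_rows([
  [[0,0,0.7],[0,0,0],1],
  [[0,0,1.4],[0,0,0],1],
  [[0,0,2],[0,0,0],1],
])

```text
time: 4.85
ee_pos: [0.5551, -0.1908, 0.1615]
tcp_rot: [-180.0, -0.0, 75.7]
wrist_force: [-0.7, -0.4, -0.7]
opening: -0.0001
grasp_force: 0.0
```

play_rows([
  [[0,0,0.7],[0,0,0],1],
  [[0,0,1.4],[0,0,0],1],
  [[0,0,2],[0,0,0],1],
])

```text
time: 5.15
ee_pos: [0.5551, -0.1909, 0.1595]
tcp_rot: [-180.0, -0.0, 75.7]
wrist_force: [-0.1, -0.0, -0.3]
opening: -0.0004
grasp_force: 0.0
```

```bash
cat > z.py <<'E'
from w import *
import sys
im,P=wrist(sys.argv[1],.1505)
r=np.hypot(P[...,0]-.556,P[...,1]+.191)
m=(r<.033)&(P[...,2]>.13)&(P[...,2]<.157); print('disc',m.sum(),np.nanpercentile(P[m][:,2],[10,50,90]).round(4))
# radial profile on far side (+y), away from the fingers
dy=(P[...,1]+.191)/r
for a in np.arange(.028,.045,.001):
    k=(r>=a)&(r<a+.001)&(dy>.3)&(P[...,2]>.1); print(round(a,3),k.sum(),np.nanmedian(P[k][:,2]).round(4) if k.any() else '',end=' | ')
E
python3 z.py w4
```

```text
5.15 [ 0.5551 -0.1909  0.1595] [-180.     -0.     75.69] [-19.    9.3   8.4  89.1  -0.   85.3] [-0.05 -0.04 -0.31] -0.0004
[ 449  120   75   82 2503] [486.7 160.5] at z 0.1505 [ 0.6627 -0.1654  0.1505]
[282 159  89  25 417] [324.7 166.3] at z 0.1505 [ 0.5675 -0.1469  0.1505]
[309 227  35  26 575] [326.3 238.1] at z 0.1505 [ 0.5578 -0.189   0.1505]
disc 6580 [0.1498 0.1506 0.1515]
0.028 410 0.2191 | 0.029 415 0.1518 | 0.03 435 0.1511 | 0.031 427 0.1512 | 0.032 418 0.1514 | 0.033 520 0.1508 | 0.034 756 0.1485 | 0.035 484 0.1492 | 0.036 350 0.2296 | 0.037 482 0.2278 | 0.038 764 0.14 | 0.039 1113 0.132 | 0.04 536 0.2343 | 0.041 342 0.2523 | 0.042 348 0.254 | 0.043 278 0.2544 | 0.044 261 0.255 |
```

The bulkhead top is still at 0.1507 with no contact, so the tips reach less far ahead of the TCP than stated. I'll keep feeling.

play_rows([
  [[0,0,0.7],[0,0,0],1],
  [[0,0,1.4],[0,0,0],1],
  [[0,0,2],[0,0,0],1],
])

```text
time: 5.5
ee_pos: [0.5552, -0.1909, 0.1575]
tcp_rot: [180.0, -0.0, 75.7]
wrist_force: [-0.9, -0.0, 0.3]
opening: 0.0004
grasp_force: 0.0
```

play_rows([
  [[0,0,0.7],[0,0,0],1],
  [[0,0,1.4],[0,0,0],1],
  [[0,0,2],[0,0,0],1],
])

```text
time: 5.8
ee_pos: [0.5551, -0.1909, 0.1555]
tcp_rot: [-180.0, -0.0, 75.7]
wrist_force: [-1.0, 1.1, -0.6]
opening: -0.0001
grasp_force: 0.0
```

```bash
python3 z.py w5|head -6; python3 - <<'E'
from h import *
im,d=camera('side')
cv2.imwrite('pics/s5.png',cv2.resize(im[215:275,330:410,::-1],(800,600),interpolation=cv2.INTER_CUBIC))
E
```

```text
5.8 [ 0.5551 -0.1909  0.1555] [-180.     -0.     75.69] [-19.    9.3   7.9  88.7   0.   85.3] [-1.03  1.12 -0.58] -0.0001
[ 450  121   76   82 2568] [488.3 161.3] at z 0.1505 [ 0.6617 -0.1648  0.1505]
[282 160  91  28 450] [325.4 167.5] at z 0.1505 [ 0.5679 -0.1468  0.1505]
[308 230  36  26 513] [326.8 240. ] at z 0.1505 [ 0.5582 -0.1883  0.1505]
disc 6661 [0.1499 0.1507 0.1514]
0.028 431 0.1523 | 0.029 419 0.1516 | 0.03 438 0.1515 | 0.031 428 0.1513 | 0.032 438 0.1512 | 0.033 519 0.1509 | 0.034 797 0.1483 | 0.035 486 0.1486 | 0.036 371 0.2242 | 0.037 502 0.1418 | 0.038 807 0.1399 | 0.039 1136 0.1311 | 0.04 557 0.2297 | 0.041 345 0.2486 | 0.042 328 0.25 | 0.043 300 0.2509 | 0.044 251 0.2515 |
```

View pics/s5.png

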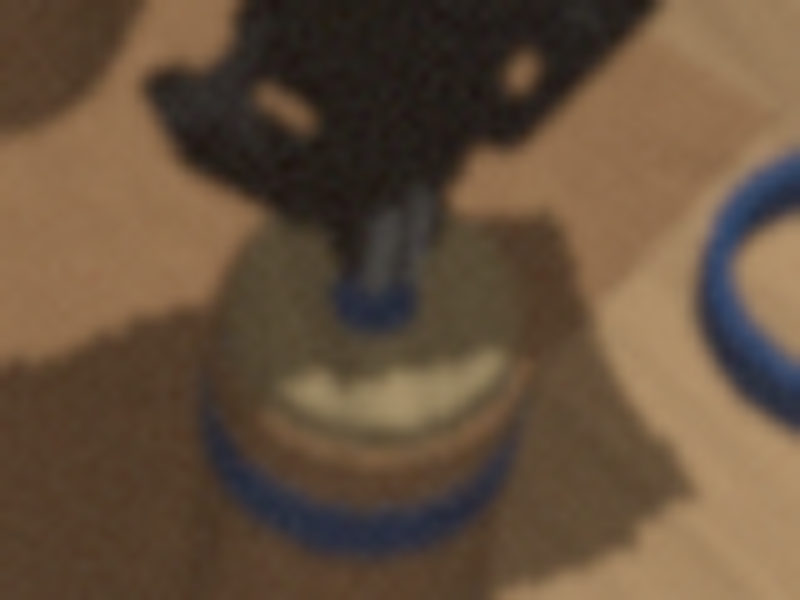

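The side view shows the tips just over the dot, at about (390,285) in the crop, and not yet pressing. The bulkhead is still about 10.7 mm proud.

play_rows([
  [[0,0,0.7],[0,0,0],1],
  [[0,0,1.4],[0,0,0],1],
  [[0,0,2],[0,0,0],1],
])

```text
time: 6.2
ee_pos: [0.5551, -0.1909, 0.1535]
tcp_rot: [-180.0, 0.0, 75.7]
wrist_force: [0.1, -0.5, 0.7]
opening: -0.0002
grasp_force: 0.0
```

play_rows([
  [[0,0,0.7],[0,0,0],1],
  [[0,0,1.4],[0,0,0],1],
  [[0,0,2],[0,0,0],1],
])

```text
time: 6.5
ee_pos: [0.5551, -0.1909, 0.1515]
tcp_rot: [-180.0, -0.0, 75.7]
wrist_force: [0.2, -0.1, -0.3]
opening: -0.0
grasp_force: 0.0
```

```bash
python3 z.py w6|head -5
```

```text
6.5 [ 0.5551 -0.1909  0.1515] [-180.     -0.     75.69] [-19.    9.2   7.4  88.2   0.   85.3] [ 0.23 -0.13 -0.31] -0.0
[ 452  121   76   83 2624] [490.1 161.9] at z 0.1505 [ 0.6607 -0.1642  0.1505]
[281 161  93  28 475] [325.4 168.9] at z 0.1505 [ 0.5679 -0.1466  0.1505]
[308 233  37  24 438] [327.3 242. ] at z 0.1505 [ 0.5586 -0.1878  0.1505]
disc 6730 [0.1499 0.1507 0.1515]
```

```bash
python3 - <<'E'
from w import *
im,P=wrist('w7',.1505)
for v in range(236,300,3):
    print(v,[tuple(P[v,u].round(3)) for u in(318,327,334)],im[v,318])
cv2.imwrite('pics/w7c.png',cv2.resize(im[200:320,250:400,::-1],(750,600)))
E
```

```text
6.55 [ 0.5551 -0.1909  0.1514] [-179.99    0.     75.69] [-19.    9.2   7.4  88.2  -0.   85.3] [ 0.29  0.03 -0.19] 0.0001
[ 452  121   76   83 2632] [490.2 161.9] at z 0.1505 [ 0.6607 -0.1641  0.1505]
[281 161  93  28 474] [325.3 169. ] at z 0.1505 [ 0.5678 -0.1466  0.1505]
[308 233  37  24 432] [327.4 242.1] at z 0.1505 [ 0.5587 -0.1878  0.1505]
236 [(np.float64(0.555), np.float64(-0.183), np.float64(0.151)), (np.float64(0.559), np.float64(-0.184), np.float64(0.151)), (np.float64(nan), np.float64(nan), np.float64(nan))] [29 59 94]
239 [(np.float64(0.554), np.float64(-0.184), np.float64(0.152)), (np.float64(0.559), np.float64(-0.186), np.float64(0.15)), (np.float64(0.563), np.float64(-0.187), np.float64(0.151))] [33 60 95]
242 [(np.float64(0.554), np.float64(-0.186), np.float64(0.151)), (np.float64(0.558), np.float64(-0.188), np.float64(0.15)), (np.float64(0.562), np.float64(-0.188), np.float64(0.152))] [30 58 94]
245 [(np.float64(0.553), np.float64(-0.187), np.float64(0.152)), (np.float64(0.558), np.float64(-0.189), np.float64(0.151)), (np.float64(0.562), np.float64(-0.19), np.float
[... 2855 characters left out ...]
559), np.float64(-0.184), np.float64(0.203)), (np.float64(0.563), np.float64(-0.18), np.float64(0.209))] [72 71 69]
293 [(np.float64(0.557), np.float64(-0.179), np.float64(0.211)), (np.float64(0.559), np.float64(-0.185), np.float64(0.203)), (np.float64(0.562), np.float64(-0.181), np.float64(0.209))] [33 31 33]
296 [(np.float64(0.556), np.float64(-0.18), np.float64(0.211)), (np.float64(0.558), np.float64(-0.187), np.float64(0.203)), (np.float64(0.562), np.float64(-0.18), np.float64(0.213))] [30 29 30]
299 [(np.float64(0.556), np.float64(-0.182), np.float64(0.211)), (np.float64(0.558), np.float64(-0.189), np.float64(0.203)), (np.float64(0.562), np.float64(-0.18), np.float64(0.215))] [32 31 31]
```

View pics/w7c.png

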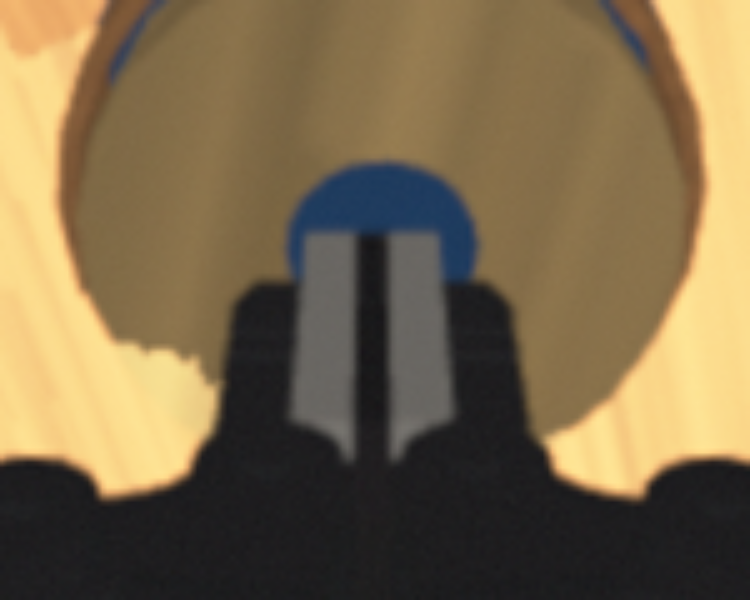

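The wrist depth puts the fingertips at z≈0.170 and the bulkhead at 0.151. They are really about 19 mm apart, centred on the dot. I'll go down 16 mm and then feel.

play_rows([
  [[0,0,3],[0,0,0],1],
  [[0,0,7],[0,0,0],1],
  [[0,0,11],[0,0,0],1],
  [[0,0,14],[0,0,0],1],
  [[0,0,15.5],[0,0,0],1],
  [[0,0,16],[0,0,0],1],
])

```text
time: 7.2
ee_pos: [0.5551, -0.1908, 0.1358]
tcp_rot: [180.0, 0.0, 75.7]
wrist_force: [-1.4, 0.5, 3.9]
opening: -0.0002
grasp_force: 1.8
```

play_rows([
  [[0,0,0.7],[0,0,0],1],
  [[0,0,1.4],[0,0,0],1],
  [[0,0,2],[0,0,0],1],
])

```text
time: 7.5
ee_pos: [0.5551, -0.1909, 0.1338]
tcp_rot: [180.0, 0.0, 75.7]
wrist_force: [-1.8, 0.1, 3.3]
opening: 0.0001
grasp_force: 1.9
```

play_rows([
  [[0,0,0.7],[0,0,0],1],
  [[0,0,1.4],[0,0,0],1],
  [[0,0,2],[0,0,0],1],
])

```text
time: 7.8
ee_pos: [0.5551, -0.1909, 0.1315]
tcp_rot: [-180.0, 0.0, 75.7]
wrist_force: [-1.5, 0.1, 4.9]
opening: 0.0001
grasp_force: 1.9
```

```bash
python3 z.py w8|tail -2
```

```text
disc 7241 [0.1446 0.1453 0.1461]
0.028 467 0.1461 | 0.029 468 0.1458 | 0.03 472 0.1459 | 0.031 468 0.1458 | 0.032 483 0.1458 | 0.033 581 0.1454 | 0.034 792 0.1442 | 0.035 567 0.1427 | 0.036 397 0.141 | 0.037 564 0.1409 | 0.038 1051 0.1393 | 0.039 1416 0.1292 | 0.04 699 0.1309 | 0.041 333 0.2246 | 0.042 361 0.2258 | 0.043 284 0.2269 | 0.044 252 0.2275 |
```

In contact at about 4 N. The bulkhead is now about 5 mm proud.

play_rows([
  [[0,0,0.7],[0,0,0],1],
  [[0,0,1.4],[0,0,0],1],
  [[0,0,2.1],[0,0,0],1],
  [[0,0,2.8],[0,0,0],1],
  [[0,0,3.5],[0,0,0],1],
  [[0,0,4.2],[0,0,0],1],
  [[0,0,5],[0,0,0],1],
  [[0,0,5],[0,0,0],1],
])

```text
time: 8.65
ee_pos: [0.5551, -0.1908, 0.1264]
tcp_rot: [-180.0, -0.0, 75.7]
wrist_force: [-1.1, 0.2, 1.3]
opening: -0.0
grasp_force: 1.2
```

```bash
python3 z.py w9
```

```text
8.65 [ 0.5551 -0.1908  0.1264] [-179.99   -0.     75.69] [-19.    9.2   4.6  85.4  -0.   85.3] [-1.09  0.18  1.35] -0.0
[ 461  123   80   89 3108] [501.3 167. ] at z 0.1505 [ 0.6535 -0.1597  0.1505]
[272 169 108  33 737] [325.5 178.7] at z 0.1505 [ 0.5682 -0.1453  0.1505]
disc 7521 [0.1394 0.1402 0.1413]
0.028 479 0.1409 | 0.029 465 0.1409 | 0.03 478 0.1407 | 0.031 478 0.1406 | 0.032 456 0.1407 | 0.033 568 0.1404 | 0.034 630 0.1398 | 0.035 479 0.1399 | 0.036 402 0.1412 | 0.037 582 0.1408 | 0.038 1093 0.1394 | 0.039 1560 0.1289 | 0.04 688 0.1298 | 0.041 357 0.2194 | 0.042 339 0.2209 | 0.043 281 0.2213 | 0.044 260 0.2235 |
```

About flush now. I'll press about 1.7 mm more and check.

play_rows([
  [[0,0,0.6],[0,0,0],1],
  [[0,0,1.2],[0,0,0],1],
  [[0,0,1.7],[0,0,0],1],
  [[0,0,1.7],[0,0,0],1],
])

```text
time: 9.1
ee_pos: [0.5551, -0.1909, 0.1248]
tcp_rot: [-180.0, -0.0, 75.7]
wrist_force: [-1.1, -0.2, 2.8]
opening: 0.0001
grasp_force: 1.5
```

```bash
python3 z.py wa
```

```text
9.1 [ 0.5551 -0.1909  0.1248] [-179.99   -0.     75.68] [-19.    9.2   4.4  85.3   0.   85.3] [-1.14 -0.21  2.84] 0.0001
[ 461  123   81   90 3140] [502.1 167.3] at z 0.1505 [ 0.653  -0.1593  0.1505]
[272 169 110  35 754] [325.6 179.6] at z 0.1505 [ 0.5682 -0.1453  0.1505]
disc 7625 [0.1378 0.1386 0.1398]
0.028 464 0.1393 | 0.029 474 0.1392 | 0.03 483 0.1391 | 0.031 469 0.1391 | 0.032 472 0.1389 | 0.033 545 0.1389 | 0.034 558 0.1385 | 0.035 444 0.1397 | 0.036 432 0.1409 | 0.037 583 0.1407 | 0.038 1140 0.1392 | 0.039 1572 0.1281 | 0.04 682 0.1318 | 0.041 342 0.2178 | 0.042 330 0.2192 | 0.043 305 0.2198 | 0.044 251 0.2205 |
```

The top is now about 1.8 mm below the rim. I'll withdraw straight up.

play_rows([
  [[0,0,-1],[0,0,0],1],
  [[0,0,-4],[0,0,0],1],
  [[0,0,-12],[0,0,0],1],
  [[0,0,-30],[0,0,0],1],
  [[0,0,-55],[0,0,0],1],
  [[0,0,-85],[0,0,0],1],
  [[0,0,-110],[0,0,0],1],
  [[0,0,-120],[0,0,0],1],
  [[0,0,-120],[0,0,0],1],
  [[0,0,-120],[0,0,0],1],
])

```text
time: 10.15
ee_pos: [0.5551, -0.1909, 0.2438]
tcp_rot: [-179.9, -0.0, 75.7]
wrist_force: [1.0, -0.3, -1.4]
opening: -0.0
grasp_force: 0.0
```

```bash
python3 z.py wb
```

```text
10.15 [ 0.5551 -0.1909  0.2438] [-179.94   -0.     75.69] [-19.   11.   19.7  98.8  -0.   85.3] [ 1.04 -0.31 -1.43] -0.0
[ 426  115   63   66 1498] [458.  148.1] at z 0.1505 [ 0.6792 -0.1758  0.1505]
[297 143  56  13 112] [324.  146.6] at z 0.1505 [ 0.5665 -0.1488  0.1505]
[314 183  23  22 397] [325.3 193.8] at z 0.1505 [ 0.5576 -0.188   0.1505]
[  0 279   7  18  73] [  2.  288.3] at z 0.1505 [-0.0367 -0.2127  0.1505]
disc 4123 [0.1376 0.1385 0.1394]
0.028 306 0.3148 | 0.029 303 0.3139 | 0.03 284 0.3137 | 0.031 291 0.3126 | 0.032 285 0.3116 | 0.033 314 0.3146 | 0.034 328 0.3135 | 0.035 286 0.3208 | 0.036 286 0.3202 | 0.037 370 0.3239 | 0.038 470 0.3195 | 0.039 598 0.3154 | 0.04 427 0.3311 | 0.041 339 0.3367 | 0.042 344 0.3383 | 0.043 283 0.3386 | 0.044 262 0.341 |
```

View pics/wb.png

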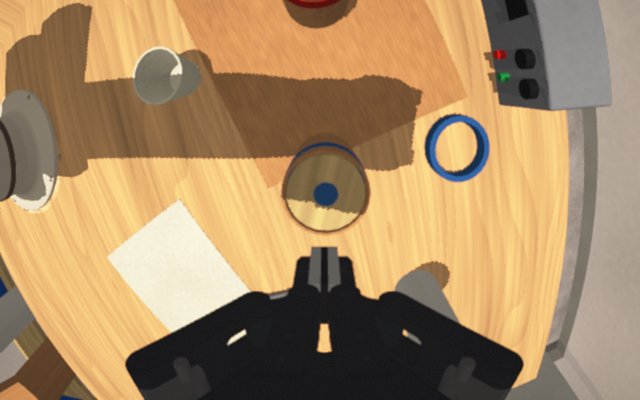

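The picture shows the tube upright and in place, with its dot at (325,194). The bulkhead sits inside the rim and the gripper is clear.

```bash
python3 -c "
from workcell import workorder
print(workorder.job_done())"
```

```text
the job is handed in; nothing more can be done
None
```

The blue bulkhead is pressed to about 2 mm below the rim (by wrist-camera depth) at about 4–5 N, the tube is upright where it stood, the arm is clear, nothing else was touched, and the job was handed in at about 10 s.

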